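# Lay out a wheel hub rebuild on the bench mat

## Robot

A 6-joint arm with a two-finger parallel gripper is mounted at the origin on the work surface. World frame = base frame: x ahead of the robot, y to its left, z up, the work surface at z = 0. Lengths are in m, angles in rad, forces in N, time in s.
With the tool pointing down it reaches from about 0.3 to 0.75 m from the base axis. Payload 8.5 kg.
Tool frame: the origin (TCP) lies on the centre line of the jaws, within the pads' length; the fingertips stand 11 mm ahead of it and the grasp point (between the pads) lies 8 mm behind it; z points along the fingers, y is the line along which they close (so a half turn about z gives the same grasp; the last joint's range is limited). The gripper opens to 88 mm and grips with 3 to 60 N. Pads are 18 mm wide; open, the fingers measure 123 mm over their backs; the gripper's body (75 mm by 187 mm) begins 45 mm behind the grasp point.
Start: joints at [0.942, 0.381, 1.297, -0, 1.464, -0.215], TCP at [0.221, 0.504, 0.25] pointing down, gripper open.
Joint ranges: [-3.11, 3.11], [-0.89, 2.33], [0.22, 2.48], [-1.42, 4.56], [0.17, 2.85], [-2.88, 2.88]. Speed limits (rad/s): [2.39, 2.39, 3.14, 3.14, 3.14, 3.14].

## Interface

Orientations are given as a unit quaternion [x, y, z, w].
In Python, from bench import telemetry, cams, job gives the robot as it stands. The module is installed in compiled form; this text tells all that it offers.
- The arm moves only by the shell command python3 -m jog 'ROWS'. ROWS is JSON, a list of rows, each an object of numbers: "tx", "ty", "tz": the shift along the tool's x, y, z in mm; "rx", "ry", "rz": the turn, a rotation vector about the tool's x, y, z in degrees; "hand": the closure in counts, from 0 (fully open) to 255 (shut). A call has 1 to 20 rows; each row shifts and turns the commanded pose from where the row before left it, along the tool's axes as they then stand; what a row does not reach is not made up. A row lasts 1/12 s, in which the tool goes at most 41.7 mm and 7.16 degrees, less where a joint would pass 70% of its speed; a pose out of reach is approached as far as the arm can. A call with a gripper value outside its range is refused whole. The fingers move at their own pace and stop on an object; the grip force is fixed at half the most. Time passes only in rows, so rows that do not move let the fingers close. It gives the time, the measured TCP pose, the force, the opening and the grip force at its end, in the units of the state.
- telemetry.read_state(): the state, without advancing time (a new reading comes with each control period).
- cams.camera(name): name is "scene" or "top"; returns a dict with "img" (420x560x3 uint8, red, green, blue), "z_map" (420x560 float32, m along the optical axis (not along the pixel's ray), 0 where there is no reading), "vfov" (degrees; the focal length in pixels is half the picture's height over the tangent of half this angle, whatever the lens; pixels are square), "cx", "cy" (the principal point, pixels), "dist" ([k1, k2, p1, p2, k3] as OpenCV has them; the pictures are not rectified), "world_from_camera" (4x4, takes a point from camera to world coordinates). Camera axes: x right, y up, looking along -z (the intrinsics and any distortion apply to the point x, -y, -z); pixel columns grow to the right and rows downward; lengths in m; the calibration is good to about 2 mm. A picture is of the moment at which its call begins.
- job.hand_in(): hands the job in; it is judged then, once.
The state is a dict: "t": time; "joint_positions": joint angles; "qvel": joint speeds; "effort": joint torques, N m; "position": TCP position; "orientation": TCP orientation; "contact_force": force on the tool from outside, world axes, zero at the start; "moment": the same for the moment, N m; "width": finger opening in m; "grip_force": force on a finger pad.
Only numpy, scipy, OpenCV 4.12 (cv2) and the standard library are available. Lean on these libraries where they do the work, as an engineer would, in place of code of your own. Each camera call takes 0.05 s, during which the arm holds its last target. There are 200 camera calls.

## Task

Lay the wheel hub parts out on the rubber mat ready for reassembly, all upright: set the bearing flat midway between the wheel hub and the brake caliper, stand the long sleeve centred on top of the bearing, lay the big nut straight behind the bearing (towards the mat's far edge) with a gap of about 30 mm between the two, and stand the short sleeve straight in front of the wheel hub (towards the mat's near edge, the robot's side) with the same gap. Left, right, front and behind follow the mat's edges. Leave the domed dust cap and the roll of tape where they are.

Things in the scene. Friction and masses are not known exactly. Their poses are not given: they have to be found in the camera images.
- mat: Flat black rubber mat, 260 mm (its x) by 360 mm (its y), 3 mm thick, with a thin grey border line; fixed to the bench, at a different place and slightly turned (up to 0.2 rad) each time. Origin: centre of its underside, exactly midway between hub and caliper. x points away from the robot to its far edge ('behind'), y to the left, z up.
- hub: Steel wheel hub lying on the mat, too heavy to move: a flat round flange 100 mm in diameter and 12 mm thick, a central boss 31 mm high and five dark studs reaching 44 mm above the flange's underside. Origin: centre of its underside, on the mat's top, 125 mm from the mat's centre along the mat's y, at the left or the right end. Its axes are parallel to the mat's.
- caliper: Grey painted brake caliper lying on the mat, too heavy to move: 130 mm along x, 85 mm along y, 58 mm high (66 mm at the brass bleed screw). Origin: middle of its underside, on the mat's top, 125 mm from the mat's centre on the other side from the hub. Its axes are parallel to the mat's.
- bearing: Ball bearing: steel ring of outer diameter 56 mm, bore 26 mm, 20 mm high, with a black seal between the races; loose (about 0.3 kg), lies flat on the bench at the start. Origin: centre of its underside, z up.
- long_sleeve: Long plain steel sleeve (tube): outer diameter 40 mm, bore 26 mm, 55 mm high, standing; loose (about 0.25 kg). Origin: centre of its underside, z up. Same diameter as the short sleeve; told apart by its height.
- short_sleeve: Short plain steel sleeve (tube): outer diameter 40 mm, bore 26 mm, 30 mm high, standing; loose (about 0.15 kg). Origin: centre of its underside, z up.
- nut: Big dark steel hexagon nut, 36 mm across flats, 20 mm high, with a 20 mm hole, lying flat; loose (about 0.12 kg). Origin: centre of its underside, z up; one pair of flats faces along its own x, the others at 60 degree steps.
- dust_cap: Bystander: domed steel dust cap, 44 mm in diameter, 25 mm high, closed on top, standing loose on the mat's far left corner. Origin: centre of its underside.
- tape: Bystander: roll of yellow masking tape lying flat on the bench at the left, 90 mm in diameter, 30 mm high, loose. Origin: centre of its underside.
Not all that is in view belongs to the job. What is shaped like the long_sleeve but orange is not meant.

How it is judged:
By the outcome, as a careful person would: the job done as asked, in the order asked, and still so for the second after the job is handed in, with the robot touching nothing.
It also fails if it takes over 99 s, if anything falls off the work surface, if the arm or the gripper's body presses on something with over 40 N, if the wrist force passes 120 N, or if a joint passes its speed limit or range.

## Working session

There is one attempt and no reset: what is moved stays moved. The work goes in short steps, Python scripts to look and compute and a shell command to move; the robot and the scene stay as the last step left them, time stands still between calls to the robot, and variables do not carry over. Pictures are saved under pics/ and viewed, at most 14 in all, crops included, and the job is handed in when it is done.

```bash
mkdir -p pics; cat > h.py <<'E'
import numpy as np, cv2
from bench import telemetry, cams, job
def grab(n):
    c=cams.camera(n); np.save(f'/tmp/{n}.npy',c,allow_pickle=True); return c
def load(n): return np.load(f'/tmp/{n}.npy',allow_pickle=True).item()
def K(c):
    f=c['img'].shape[0]/2/np.tan(np.radians(c['vfov'])/2)
    return np.array([[f,0,c['cx']],[0,f,c['cy']],[0,0,1.]])
def rays(c,uv):
    p=cv2.undistortPoints(np.array(uv,float).reshape(-1,1,2),K(c),np.array(c['dist'],float)).reshape(-1,2)
    return np.c_[p[:,0],-p[:,1],-np.ones(len(p))]
def on_plane(c,uv,z):
    T=np.array(c['world_from_camera']); d=rays(c,uv)@T[:3,:3].T; o=T[:3,3]
    return o+d*((z-o[2])/d[:,2])[:,None]
def cloud(c):
    h,w=c['z_map'].shape; g=np.stack(np.meshgrid(np.arange(w),np.arange(h)),-1).reshape(-1,2)
    T=np.array(c['world_from_camera']); return ((rays(c,g)*c['z_map'].reshape(-1,1))@T[:3,:3].T+T[:3,3]).reshape(h,w,3)
def save(img,n,box=None,s=1):
    if box: img=img[box[1]:box[3],box[0]:box[2]]
    cv2.imwrite(f'pics/{n}.png',cv2.resize(img[:,:,::-1],None,fx=s,fy=s,interpolation=cv2.INTER_CUBIC))
E
python3 - <<'E'
from h import *
for n in('top','scene'):
    c=grab(n); save(c['img'],n+'0',s=1.4); print(n,c['vfov'],c['cx'],c['cy'],c['dist'],np.round(c['world_from_camera'],3).tolist())
print(telemetry.read_state())
E
```

```text
top 56.02137257438599 284.7066638553133 210.35550798995004 [-0.08636047  0.          0.          0.          0.        ] [[0.0, 0.988, -0.155, 0.396], [-1.0, -0.001, -0.006, 0.065], [-0.006, 0.155, 0.988, 1.0], [0.0, 0.0, 0.0, 1.0]]
scene 55.29448763065484 281.73539251911507 213.06859618806862 [-0.08789679  0.          0.          0.          0.        ] [[-0.619, -0.538, 0.573, 1.139], [0.785, -0.41, 0.464, 0.544], [-0.015, 0.737, 0.676, 0.74], [0.0, 0.0, 0.0, 1.0]]
{'t': 0.1, 'joint_positions': array([ 9.41742418e-01,  3.81121019e-01,  1.29814804e+00,  1.44317354e-05,
        1.46357111e+00, -2.15271150e-01]), 'qvel': array([-0.00012388, -0.00273628, -0.0019594 ,  0.000125  ,  0.00145502,
       -0.0006578 ]), 'effort': array([ 4.35240756e-03, -4.38647962e+01, -2.24913383e+01,  7.15032569e-02,
        3.41849739e-02, -5.69554004e-05]), 'position': array([0.22098955, 0.50340282, 0.24921603]), 'orientation': array([ 2.05419291e-01,  9.78673861e-01, -5.66056798e-04, -2.62119481e-04]), 'contact_force': array([ 0.37077426, -0.68944067,  0.62950452]), 'moment': array([-0.00546202,  0.01089713, -0.01343127]), 'grip_force': 0.0, 'width': 0.08779353580663313}
```

View pics/top0.png

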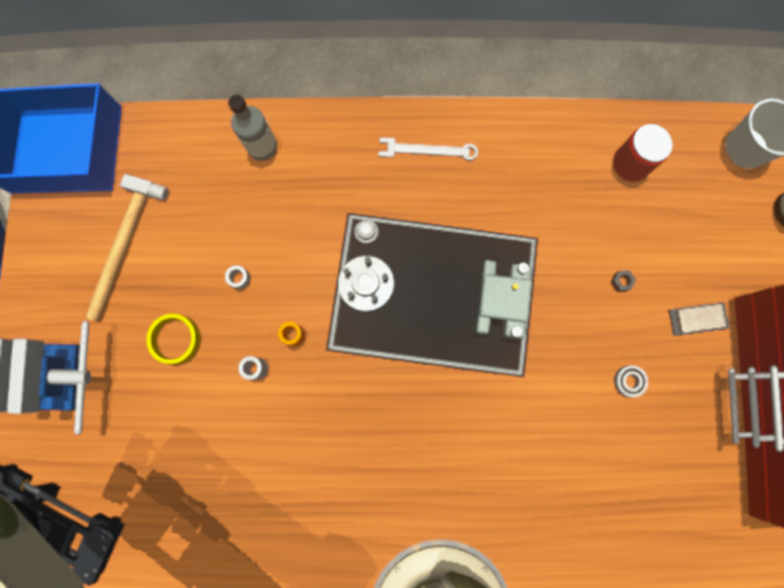

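View pics/scene0.png

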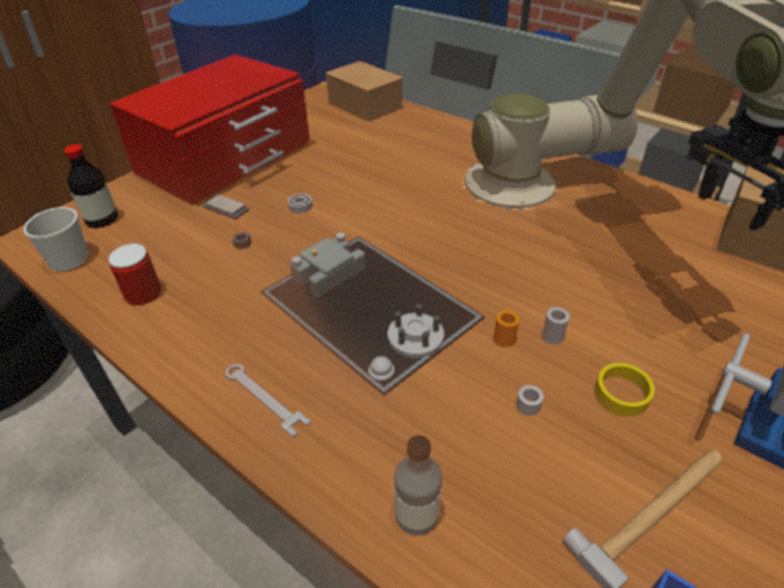

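Top view (×1.4 pixels): the hub is at (366,283) with the caliper to its right at (505,298). The dust cap is at (366,230), the nut at (623,281) and the bearing at (632,381). There are three tubes: (236,277) is grey and looks short in the scene view (530,400), (251,368) is grey and tall (scene 556,325), and (290,334) is orange, so it is the decoy. I'll check the heights with depth and a crop.

```bash
python3 - <<'E'
from h import *
c=load('top'); P=cloud(c)
s=load('scene')
for n,(u,v),r in [('short',(168.6,198),14),('long',(179,263),14),('orange',(207,238),14),('nut',(445,200.7),14),('bearing',(451.5,272),16),('hub',(261,202),24),('tape',(123,242),24),('cap',(261,164),10)]:
    u,v=int(u),int(v); p=P[v-r:v+r+1,u-r:u+r+1].reshape(-1,3)
    q=p[p[:,2]>0.010]; zt=np.percentile(q[:,2],90); q=q[q[:,2]>zt-.006]
    (x,y),rad=cv2.minEnclosingCircle(q[:,:2].astype(np.float32)*1000)
    print(n,'z90 %.4f'%zt,len(q),'circ',round(x,1),round(y,1),'r',round(rad,1),'mean',np.round(q.mean(0)*1000,1))
m=on_plane(c,np.array([(349,215),(536,239),(523,375),(328,349)])/1.4,.003)
print(m.round(4)); print('sides',np.linalg.norm(m-np.roll(m,-1,0),axis=1),m.mean(0))
a=c['img'][175:290,150:260];b=c['img'][175:290,400:510]
save(np.hstack([a,b]),'cropA',s=3.5)
save(s['img'],'cropS',(330,200,430,310),4)
E
```

```text
short z90 0.0321 117 circ 493.6 224.8 r 186.8 mean [580.2 360.3  46.7]
long z90 0.0565 131 circ 409.2 205.8 r 141.0 mean [418.9 324.9  62.1]
orange z90 0.0571 123 circ 439.4 171.6 r 114.6 mean [475.3 253.4  85.6]
nut z90 0.0229 120 circ 493.2 -145.1 r 231.8 mean [ 576.4 -336.3   28.5]
bearing z90 0.0220 302 circ 397.8 -153.5 r 218.9 mean [ 395.3 -340.3   29.6]
hub z90 0.0364 353 circ 504.3 98.1 r 112.9 mean [568.1 130.   59. ]
tape z90 0.0319 309 circ 440.1 293.0 r 231.7 mean [467.6 465.2  61.3]
cap z90 0.0283 111 circ 541.2 101.2 r 149.3 mean [666.5 130.9  43.6]
[[ 0.7042  0.1642  0.003 ]
 [ 0.6579 -0.1851  0.003 ]
 [ 0.4068 -0.1521  0.003 ]
 [ 0.4537  0.1985  0.003 ]]
sides [0.35238683 0.25319442 0.35379342 0.25276496] [0.5556466  0.00637709 0.003     ]
```

View pics/cropA.png

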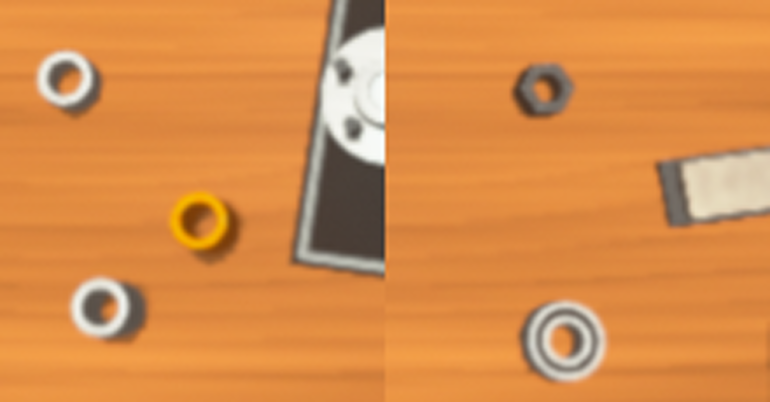

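View pics/cropS.png

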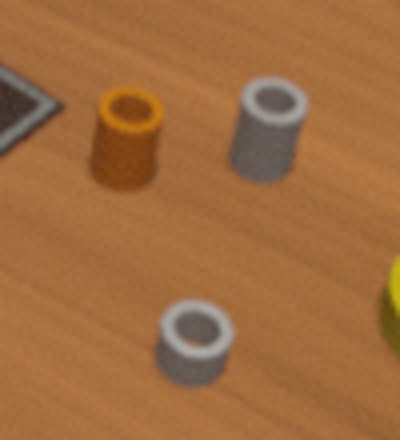

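The tubes are confirmed: grey short (top z 0.032), grey long (0.0565), and the orange decoy. Next I'll get finer centres, the mat axes and the nut angle.

```bash
cat >> h.py <<'E'
def top(P,uv,r,zlo,zhi):
    u,v=map(int,uv); p=P[v-r:v+r+1,u-r:u+r+1].reshape(-1,3); q=p[(p[:,2]>zlo)&(p[:,2]<zhi)]
    (x,y),rad=cv2.minEnclosingCircle(q[:,:2].astype(np.float32)*1000)
    return np.array([x,y]),rad,q
E
python3 - <<'E'
from h import *
for cam in('top','scene'):
    c=load(cam); P=cloud(c); 
    L=[('short',(168.6,198),14,.025,.036),('long',(179,263),14,.047,.062),('nut',(445,200.7),14,.015,.027),('bearing',(451.5,272),16,.014,.027),('hubboss',(261,202),24,.028,.039),('hubfl',(261,202),24,.010,.020)] if cam=='top' else [('short',(379,285),20,.025,.036),('long',(397,228),16,.047,.062),('nut',(173,171),14,.015,.027),('bearing',(214,144),16,.014,.027),('hubfl',(297,238),26,.010,.020)]
    for n,uv,r,a,b in L:
        x,rad,q=top(P,uv,r,a,b); print(cam,n,x.round(1),'r',round(rad,1),'mean',(q.mean(0)*1000).round(1),len(q))
c=load('top'); P=cloud(c)
x,rad,q=top(P,(445,200.7),14,.015,.027)
h=cv2.convexHull((q[:,:2]*1000).astype(np.float32))[:,0]
w=[(np.ptp(h@[np.cos(t),np.sin(t)])+np.ptp(h@[np.cos(t+np.pi/3),np.sin(t+np.pi/3)])+np.ptp(h@[np.cos(t-np.pi/3),np.sin(t-np.pi/3)])) for t in np.radians(range(-30,30,3))]
print('nut widths by heading',dict(zip(range(-30,30,3),np.round(np.array(w)/3,1))))
# mat: dark+border mask hull at z~3mm vs wood by saturation
hsv=cv2.cvtColor(c['img'],cv2.COLOR_RGB2HSV); m=np.uint8(hsv[...,1]<110); m=cv2.morphologyEx(m,cv2.MORPH_OPEN,np.ones((5,5)))
n,l,st,ce=cv2.connectedComponentsWithStats(m); k=l[225,300]; 
cn=max(cv2.findContours(np.uint8(l==k),0,2)[0],key=cv2.contourArea)
w=on_plane(c,cn[:,0].astype(float),.003)[:,:2]*1000
r=cv2.minAreaRect(w.astype(np.float32)); print('mat',r, st[k])
b=np.array(c['z_map']); q=P.reshape(-1,3)
q=P[180:245,335:385].reshape(-1,3); q=q[(q[:,2]>.02)&(q[:,2]<.075)]; print('caliper',cv2.minAreaRect((q[:,:2]*1000).astype(np.float32)),q[:,2].max())
E
```

```text
top short [583.9 365.7] r 20.4 mean [583.3 365.3  29.8] 124
top long [419.5 326.8] r 20.4 mean [418.7 326.4  54.5] 138
top nut [ 578.  -341.6] r 20.5 mean [ 577.9 -340.1   20. ] 127
top bearing [ 394.2 -344.3] r 28.7 mean [ 395.2 -344.    19.6] 313
top hubboss [568.3 131.3] r 39.1 mean [572.2 132.2  32.6] 298
top hubfl [572.9 132.7] r 50.4 mean [571.2 131.   15.7] 738
scene short [585.9 365.6] r 20.6 mean [586.4 367.5  30.1] 157
scene long [421.  327.2] r 19.8 mean [422.9 328.8  54.1] 140
scene nut [ 579.8 -340. ] r 20.9 mean [ 579.8 -338.6   20.1] 79
scene bearing [ 394.8 -342. ] r 29.6 mean [ 396.5 -340.4   20.1] 138
scene hubfl [599.3 137.9] r 75.1 mean [586.6 140.9  15.6] 525
nut widths by heading {-30: np.float64(40.4), -27: np.float64(40.4), -24: np.float64(40.4), -21: np.float64(40.2), -18: np.float64(39.9), -15: np.float64(39.6), -12: np.float64(39.2), -9: np.float64(38.6), -6: np.float64(38.0), -3: np.float64(37.3), 0: np.float64(36.7), 3: np.float64(36.7), 6: np.float64(36.8), 9: np.float64(37.3), 12: np.float64(37.9), 15: np.float64(38.5), 18: np.float64(39.1), 21: np.float64(39.6), 24: np.float64(39.9), 27: np.float64(40.2)}
mat ((556.66943359375, 7.883453369140625), (357.11004638671875, 257.79718017578125), 82.17671966552734) [  234   153   149   115 13764]
caliper ((539.4334106445312, -113.59640502929688), (86.59166717529297, 130.456298828125), 82.06135559082031) 0.07310069270036601
```

```bash
python3 - <<'E'
from h import *
c=load('top'); save(c['img'],'nut',(425,180,467,222),10); save(c['img'],'mat',(225,145,395,275),4.6)
E
```

```text
(no output)
```

View pics/nut.png

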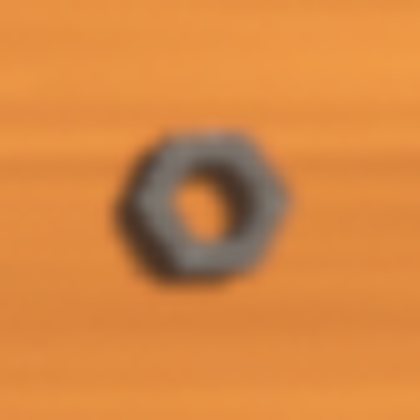

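View pics/mat.png

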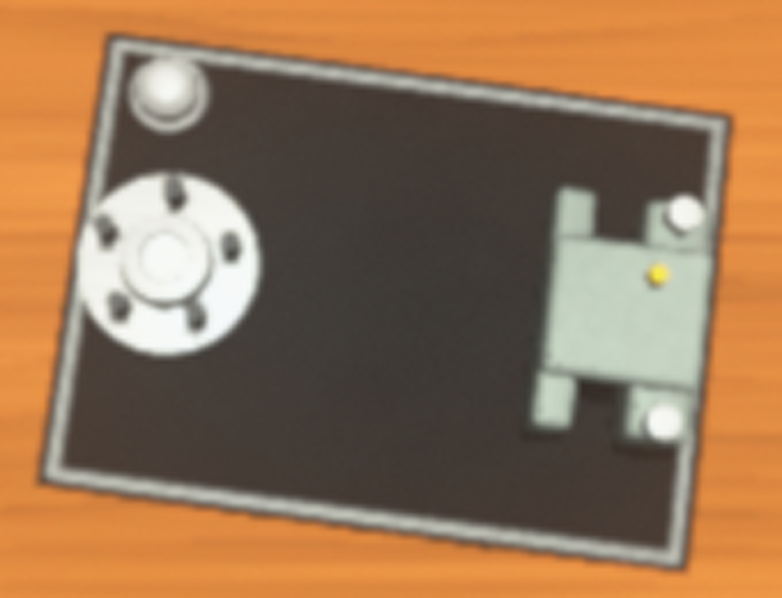

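The mat view shows the hub at (168,263), the caliper at (628,310) and the dust cap at (168,92). The mat centre is ≈ (0.5565, 0.0085) at an angle of −7.9°, which agrees with the hub/caliper midpoint. The nut's flats face a heading of ≈ +2°. Now a helper that gives moves in the tool frame.

```bash
cat > go.py <<'E'
import sys; from h import *
from scipy.spatial.transform import Rotation as R
s=telemetry.read_state(); Rm=R.from_quat(s['orientation'])
cur=Rm; p=s['position']*1000
print('t',round(s['t'],2),'pos',p.round(1),'heading',round(np.degrees(np.arctan2(*Rm.as_matrix()[1::-1,1])),2),'tilt',(Rm.as_matrix()[:,2]).round(4),'w',round(s['width']*1000,1),'g',round(s['grip_force'],1),'F',s['contact_force'].round(1),'q6',s['joint_positions'][5].round(2))
# each arg "x,y,z,heading": translate in the present frame, then turn to heading
for a in sys.argv[1:]:
    x,y,z,h=map(float,a.split(','))
    Ht=np.radians(h); T=np.array([[np.sin(Ht),np.cos(Ht),0],[-np.cos(Ht),np.sin(Ht),0],[0,0,-1.]]) ; T[:,0]=np.cross(T[:,1],T[:,2])
    d=cur.as_matrix().T@(np.array([x,y,z])-p); rv=(cur.inv()*R.from_matrix(T)).as_rotvec(degrees=True)
    d2=T.T@(np.array([x,y,z])-p)
    print(a,'| shift(before turn)',d.round(1),'norm/40',round(np.linalg.norm(d)/40,1),'| rotvec',rv.round(2),'rows',round(np.linalg.norm(rv)/7,1),'| shift(after turn)',d2.round(1))
    cur=R.from_matrix(T); p=np.array([x,y,z])
E
python3 go.py 460,100,250,-7.9 394.5,-343.5,100,-7.9 394.5,-343.5,13,-7.9
```

```text
t 0.1 pos [221.  503.4 249.2] heading 66.29 tilt [-7.e-04 -1.e-03 -1.e+00] w 87.8 g 0.0 F [ 0.4 -0.7  0.6] q6 -0.22
460,100,250,-7.9 | shift(before turn) [-381.  -273.3   -0.6] norm/40 11.7 | rotvec [-7.000e-02  3.000e-02  7.419e+01] rows 10.6 | shift(after turn) [-366.7  292.2   -0.8]
394.5,-343.5,100,-7.9 | shift(before turn) [-448.3   -3.9  150. ] norm/40 11.8 | rotvec [0. 0. 0.] rows 0.0 | shift(after turn) [-448.3   -3.9  150. ]
394.5,-343.5,13,-7.9 | shift(before turn) [ 0.  0. 87.] norm/40 2.2 | rotvec [0. 0. 0.] rows 0.0 | shift(after turn) [ 0.  0. 87.]
```

```bash
python3 -m jog '[{"tx":-32,"ty":-23},{"tx":-32,"ty":-23},{"tx":-32,"ty":-23},{"tx":-32,"ty":-23},{"tx":-32,"ty":-23},{"tx":-32,"ty":-23},{"tx":-32,"ty":-23},{"tx":-32,"ty":-23},{"tx":-32,"ty":-23},{"tx":-32,"ty":-23},{"tx":-32,"ty":-23},{"tx":-29,"ty":-20},{"rz":6.5},{"rz":6.5},{"rz":6.5},{"rz":6.5},{"rz":6.5},{"rz":6.5},{"rz":6.5},{"rz":6.5}]'; python3 go.py 394.5,-343.5,100,-7.9
```

```text
t 0.1 pos [221.  503.4 249.2] heading 66.29 tilt [-7.e-04 -1.e-03 -1.e+00] w 87.8 g 0.0 F [ 0.4 -0.7  0.6] q6 -0.22
394.5,-343.5,100,-7.9 | shift(before turn) [-499.4 -705.5  149.9] norm/40 21.9 | rotvec [-7.000e-02  3.000e-02  7.419e+01] rows 10.6 | shift(after turn) [-815.   288.3  149.2]$[0]: bad value
```

```bash
python3 -m jog '[{"tx":-32,"ty":-23,"hand":0}]'; python3 -m jog '[{"tx":-32,"ty":-23,"tz":0,"rx":0,"ry":0,"rz":0,"hand":0}]'; python3 go.py
```

```text
t: 0.18
position: [0.2394, 0.4721, 0.2489]
orientation: [0.203, 0.979, 0.0, -0.001]
contact_force: [0.3, -0.1, 0.0]
width: 0.0879
grip_force: 0.0
t 0.18 pos [239.4 472.1 248.9] heading 66.56 tilt [-1.2e-03  7.0e-04 -1.0e+00] w 87.9 g 0.0 F [ 0.3 -0.1  0. ] q6 -0.28$[0]: bad value
```

```bash
python3 -m jog '[{"tx":-32,"ty":-23,"hand":0}]' 2>&1 | head -1
```

```text
$[0]: bad value
```

All seven keys are required in every row.

```bash
python3 -m jog '[{"tx":-32,"ty":-23,"tz":0,"rx":0,"ry":0,"rz":0,"hand":0},{"tx":-32,"ty":-23,"tz":0,"rx":0,"ry":0,"rz":0,"hand":0},{"tx":-32,"ty":-23,"tz":0,"rx":0,"ry":0,"rz":0,"hand":0},{"tx":-32,"ty":-23,"tz":0,"rx":0,"ry":0,"rz":0,"hand":0},{"tx":-32,"ty":-23,"tz":0,"rx":0,"ry":0,"rz":0,"hand":0},{"tx":-32,"ty":-23,"tz":0,"rx":0,"ry":0,"rz":0,"hand":0},{"tx":-32,"ty":-23,"tz":0,"rx":0,"ry":0,"rz":0,"hand":0},{"tx":-32,"ty":-23,"tz":0,"rx":0,"ry":0,"rz":0,"hand":0},{"tx":-32,"ty":-23,"tz":0,"rx":0,"ry":0,"rz":0,"hand":0},{"tx":-32,"ty":-23,"tz":0,"rx":0,"ry":0,"rz":0,"hand":0},{"tx":-29,"ty":-20,"tz":0,"rx":0,"ry":0,"rz":0,"hand":0},{"tx":0,"ty":0,"tz":0,"rx":0,"ry":0,"rz":6.7,"hand":0},{"tx":0,"ty":0,"tz":0,"rx":0,"ry":0,"rz":6.7,"hand":0},{"tx":0,"ty":0,"tz":0,"rx":0,"ry":0,"rz":6.7,"hand":0},{"tx":0,"ty":0,"tz":0,"rx":0,"ry":0,"rz":6.7,"hand":0},{"tx":0,"ty":0,"tz":0,"rx":0,"ry":0,"rz":6.7,"hand":0},{"tx":0,"ty":0,"tz":0,"rx":0,"ry":0,"rz":6.7,"hand":0},{"tx":0,"ty":0,"tz":0,"rx":0,"ry":0,"rz":6.7,"hand":0},{"tx":0,"ty":0,"tz":0,"rx":0,"ry":0,"rz":6.7,"hand":0},{"tx":0,"ty":0,"tz":0,"rx":0,"ry":0,"rz":6.7,"hand":0}]'; python3 go.py 394.5,-343.5,100,-7.9
```

```text
t: 1.85
position: [0.46, 0.1004, 0.2495]
orientation: [0.671, 0.741, -0.0, -0.0]
contact_force: [0.5, 0.1, 0.3]
width: 0.0883
grip_force: 0.0
t 1.85 pos [460.  100.4 249.5] heading 5.66 tilt [-7.e-04  0.e+00 -1.e+00] w 88.3 g 0.0 F [0.5 0.1 0.3] q6 -0.14
394.5,-343.5,100,-7.9 | shift(before turn) [-435.3 -108.9  149.5] norm/40 11.8 | rotvec [-0.04 -0.   13.56] rows 1.9 | shift(after turn) [-448.7   -3.9  149.5]
```

```bash
python3 -m jog '[{"tx":0,"ty":0,"tz":0,"rx":0,"ry":0,"rz":7,"hand":0},{"tx":0,"ty":0,"tz":0,"rx":0,"ry":0,"rz":6.9,"hand":0},{"tx":-37.4,"ty":-0.3,"tz":5,"rx":0,"ry":0,"rz":0,"hand":0},{"tx":-37.4,"ty":-0.3,"tz":5,"rx":0,"ry":0,"rz":0,"hand":0},{"tx":-37.4,"ty":-0.3,"tz":14,"rx":0,"ry":0,"rz":0,"hand":0},{"tx":-37.4,"ty":-0.3,"tz":14,"rx":0,"ry":0,"rz":0,"hand":0},{"tx":-37.4,"ty":-0.3,"tz":14,"rx":0,"ry":0,"rz":0,"hand":0},{"tx":-37.4,"ty":-0.3,"tz":14,"rx":0,"ry":0,"rz":0,"hand":0},{"tx":-37.4,"ty":-0.3,"tz":14,"rx":0,"ry":0,"rz":0,"hand":0},{"tx":-37.4,"ty":-0.3,"tz":14,"rx":0,"ry":0,"rz":0,"hand":0},{"tx":-37.4,"ty":-0.3,"tz":14,"rx":0,"ry":0,"rz":0,"hand":0},{"tx":-37.4,"ty":-0.3,"tz":14,"rx":0,"ry":0,"rz":0,"hand":0},{"tx":-37.4,"ty":-0.3,"tz":14,"rx":0,"ry":0,"rz":0,"hand":0},{"tx":-37.4,"ty":-0.3,"tz":13,"rx":0,"ry":0,"rz":0,"hand":0},{"tx":0,"ty":0,"tz":0,"rx":0,"ry":0,"rz":0,"hand":0},{"tx":0,"ty":0,"tz":0,"rx":0,"ry":0,"rz":0,"hand":0}]'; python3 go.py 394.5,-343.5,13.5,-7.9
```

```text
t: 3.18
position: [0.3941, -0.3446, 0.0997]
orientation: [0.755, 0.656, 0.0, -0.001]
contact_force: [0.7, 1.9, 0.7]
width: 0.0881
grip_force: 0.0
t 3.18 pos [ 394.1 -344.6   99.7] heading -8.07 tilt [-0.0012  0.0018 -1.    ] w 88.1 g 0.0 F [0.7 1.9 0.7] q6 -0.8
394.5,-343.5,13.5,-7.9 | shift(before turn) [ 1.   0.3 86.2] norm/40 2.2 | rotvec [-0.08 -0.09 -0.17] rows 0.0 | shift(after turn) [ 1.2  0.2 86.2]
```

```bash
python3 -m jog '[{"tx":0.5,"ty":0.3,"tz":29,"rx":0,"ry":0,"rz":0,"hand":0},{"tx":0.5,"ty":0,"tz":29,"rx":0,"ry":0,"rz":0,"hand":0},{"tx":0,"ty":0,"tz":18,"rx":0,"ry":0,"rz":0,"hand":0},{"tx":0,"ty":0,"tz":10,"rx":0,"ry":0,"rz":0,"hand":0},{"tx":0,"ty":0,"tz":0,"rx":0,"ry":0,"rz":0,"hand":255},{"tx":0,"ty":0,"tz":0,"rx":0,"ry":0,"rz":0,"hand":255},{"tx":0,"ty":0,"tz":0,"rx":0,"ry":0,"rz":0,"hand":255},{"tx":0,"ty":0,"tz":0,"rx":0,"ry":0,"rz":0,"hand":255},{"tx":0,"ty":0,"tz":0,"rx":0,"ry":0,"rz":0,"hand":255},{"tx":0,"ty":0,"tz":0,"rx":0,"ry":0,"rz":0,"hand":255}]'; python3 go.py 394.5,-343.5,103,-7.9 556.5,8.5,103,-7.9
```

```text
t: 4.02
position: [0.3956, -0.343, 0.0157]
orientation: [0.754, 0.657, -0.0, 0.001]
contact_force: [0.9, 1.8, 6.3]
width: 0.0558
grip_force: 30.0
t 4.02 pos [ 395.6 -343.    15.7] heading -7.9 tilt [ 0.001  -0.0013 -1.    ] w 55.8 g 30.0 F [0.9 1.8 6.3] q6 -0.8
394.5,-343.5,103,-7.9 | shift(before turn) [ -0.8  -0.9 -87.3] norm/40 2.2 | rotvec [ 0.07  0.07 -0.  ] rows 0.0 | shift(after turn) [ -0.7  -1.  -87.3]
556.5,8.5,103,-7.9 | shift(before turn) [370.9 112.1   0. ] norm/40 9.7 | rotvec [0. 0. 0.] rows 0.0 | shift(after turn) [370.9 112.1   0. ]
```

```bash
python3 -m jog '[{"tx":0,"ty":0,"tz":-20,"rx":0,"ry":0,"rz":0,"hand":255},{"tx":0,"ty":0,"tz":-35,"rx":0,"ry":0,"rz":0,"hand":255},{"tx":0,"ty":0,"tz":-35,"rx":0,"ry":0,"rz":0,"hand":255},{"tx":25,"ty":7,"tz":0,"rx":0,"ry":0,"rz":0,"hand":255},{"tx":35,"ty":10,"tz":0,"rx":0,"ry":0,"rz":0,"hand":255},{"tx":35,"ty":11,"tz":0,"rx":0,"ry":0,"rz":0,"hand":255},{"tx":35,"ty":11,"tz":0,"rx":0,"ry":0,"rz":0,"hand":255},{"tx":35,"ty":11,"tz":0,"rx":0,"ry":0,"rz":0,"hand":255},{"tx":35,"ty":11,"tz":0,"rx":0,"ry":0,"rz":0,"hand":255},{"tx":35,"ty":11,"tz":0,"rx":0,"ry":0,"rz":0,"hand":255},{"tx":35,"ty":11,"tz":0,"rx":0,"ry":0,"rz":0,"hand":255},{"tx":35,"ty":11,"tz":0,"rx":0,"ry":0,"rz":0,"hand":255},{"tx":35,"ty":10,"tz":0,"rx":0,"ry":0,"rz":0,"hand":255},{"tx":30,"ty":8,"tz":0,"rx":0,"ry":0,"rz":0,"hand":255},{"tx":0,"ty":0,"tz":0,"rx":0,"ry":0,"rz":0,"hand":255},{"tx":0,"ty":0,"tz":0,"rx":0,"ry":0,"rz":0,"hand":255}]'; python3 go.py 556.5,8.5,19.5,-7.9
```

```text
t: 5.35
position: [0.5571, 0.0097, 0.1045]
orientation: [0.753, 0.658, -0.0, -0.0]
contact_force: [-0.1, -0.4, -2.7]
width: 0.0557
grip_force: 30.0
t 5.35 pos [557.1   9.7 104.5] heading -7.75 tilt [-7.e-04 -0.e+00 -1.e+00] w 55.7 g 30.0 F [-0.1 -0.4 -2.7] q6 -0.06
556.5,8.5,19.5,-7.9 | shift(before turn) [-1.3 -0.3 85. ] norm/40 2.1 | rotvec [-0.04  0.01  0.15] rows 0.0 | shift(after turn) [-1.3 -0.4 85. ]
```

Lower it, correct the position, release, turn 90° in place and squeeze to centre it.

```bash
python3 -m jog '[{"tx":-0.7,"ty":-0.3,"tz":30,"rx":0,"ry":0,"rz":0,"hand":255},{"tx":-0.6,"ty":0,"tz":28,"rx":0,"ry":0,"rz":0,"hand":255},{"tx":0,"ty":0,"tz":15,"rx":0,"ry":0,"rz":0,"hand":255},{"tx":0,"ty":0,"tz":7,"rx":0,"ry":0,"rz":0,"hand":255},{"tx":0,"ty":0,"tz":5,"rx":0,"ry":0,"rz":0,"hand":255},{"tx":0,"ty":0,"tz":0,"rx":0,"ry":0,"rz":0,"hand":255},{"tx":0,"ty":0,"tz":0,"rx":0,"ry":0,"rz":0,"hand":255}]'; python3 go.py 556.5,8.5,18.5,-7.9
```

```text
t: 5.93
position: [0.5571, 0.0067, 0.0206]
orientation: [0.754, 0.656, 0.0, 0.001]
contact_force: [-0.2, 0.2, -3.1]
width: 0.0559
grip_force: 30.0
t 5.93 pos [557.1   6.7  20.6] heading -7.94 tilt [ 1.2e-03 -3.0e-04 -1.0e+00] w 55.9 g 30.0 F [-0.2  0.2 -3.1] q6 -0.06
556.5,8.5,18.5,-7.9 | shift(before turn) [ 1.7 -0.8  2.1] norm/40 0.1 | rotvec [ 0.07  0.01 -0.04] rows 0.0 | shift(after turn) [ 1.7 -0.8  2.1]
```

```bash
python3 -m jog '[{"tx":0.6,"ty":-0.3,"tz":1,"rx":0,"ry":0,"rz":0,"hand":255},{"tx":0,"ty":0,"tz":0.7,"rx":0,"ry":0,"rz":0,"hand":255},{"tx":0,"ty":0,"tz":0,"rx":0,"ry":0,"rz":0,"hand":255}]'; python3 go.py 556.5,8.5,18.5,-7.9
```

```text
t: 6.18
position: [0.5568, 0.0078, 0.0188]
orientation: [0.754, 0.657, 0.0, 0.001]
contact_force: [-0.3, 0.8, 0.1]
width: 0.0556
grip_force: 30.0
t 6.18 pos [556.8   7.8  18.8] heading -7.9 tilt [ 1.3e-03 -3.0e-04 -1.0e+00] w 55.6 g 30.0 F [-0.3  0.8  0.1] q6 -0.06
556.5,8.5,18.5,-7.9 | shift(before turn) [ 0.7 -0.4  0.3] norm/40 0.0 | rotvec [0.08 0.01 0.  ] rows 0.0 | shift(after turn) [ 0.7 -0.4  0.3]
```

```bash
python3 -m jog '[{"tx":0,"ty":0,"tz":0.3,"rx":0,"ry":0,"rz":0,"hand":0},{"tx":0,"ty":0,"tz":0,"rx":0,"ry":0,"rz":0,"hand":0},{"tx":0,"ty":0,"tz":0,"rx":0,"ry":0,"rz":0,"hand":0},{"tx":0,"ty":0,"tz":-1,"rx":0,"ry":0,"rz":-6,"hand":0},{"tx":0,"ty":0,"tz":0,"rx":0,"ry":0,"rz":-7,"hand":0},{"tx":0,"ty":0,"tz":0,"rx":0,"ry":0,"rz":-7,"hand":0},{"tx":0,"ty":0,"tz":0,"rx":0,"ry":0,"rz":-7,"hand":0},{"tx":0,"ty":0,"tz":0,"rx":0,"ry":0,"rz":-7,"hand":0},{"tx":0,"ty":0,"tz":0,"rx":0,"ry":0,"rz":-7,"hand":0},{"tx":0,"ty":0,"tz":0,"rx":0,"ry":0,"rz":-7,"hand":0},{"tx":0,"ty":0,"tz":0,"rx":0,"ry":0,"rz":-7,"hand":0},{"tx":0,"ty":0,"tz":0,"rx":0,"ry":0,"rz":-7,"hand":0},{"tx":0,"ty":0,"tz":0,"rx":0,"ry":0,"rz":-7,"hand":0},{"tx":0,"ty":0,"tz":0,"rx":0,"ry":0,"rz":-7,"hand":0},{"tx":0,"ty":0,"tz":0,"rx":0,"ry":0,"rz":-7,"hand":0},{"tx":0,"ty":0,"tz":0,"rx":0,"ry":0,"rz":-7,"hand":0},{"tx":0,"ty":0,"tz":0,"rx":0,"ry":0,"rz":0,"hand":0},{"tx":0,"ty":0,"tz":0,"rx":0,"ry":0,"rz":0,"hand":0}]'; python3 go.py 556.5,8.5,19,82.1
```

```text
t: 7.68
position: [0.5565, 0.0078, 0.0188]
orientation: [0.071, 0.997, -0.0, 0.0]
contact_force: [0.4, 0.3, -0.3]
width: 0.0882
grip_force: 0.0
t 7.68 pos [556.5   7.8  18.8] heading 81.88 tilt [ 2.e-04 -0.e+00 -1.e+00] w 88.2 g 0.0 F [ 0.4  0.3 -0.3] q6 -1.63
556.5,8.5,19,82.1 | shift(before turn) [ 0.1  0.7 -0.2] norm/40 0.0 | rotvec [ 0.    0.01 -0.22] rows 0.0 | shift(after turn) [ 0.1  0.7 -0.2]
```

Squeeze, open, lift, then head for the long sleeve at (420, 327) at a height that clears everything.

```bash
python3 -m jog '[{"tx":0,"ty":0.5,"tz":0,"rx":0,"ry":0,"rz":0,"hand":255},{"tx":0,"ty":0,"tz":0,"rx":0,"ry":0,"rz":0,"hand":255},{"tx":0,"ty":0,"tz":0,"rx":0,"ry":0,"rz":0,"hand":255},{"tx":0,"ty":0,"tz":0,"rx":0,"ry":0,"rz":0,"hand":255},{"tx":0,"ty":0,"tz":0,"rx":0,"ry":0,"rz":0,"hand":255},{"tx":0,"ty":0,"tz":0,"rx":0,"ry":0,"rz":0,"hand":255}]'; python3 go.py; python3 -m jog '[{"tx":0,"ty":0,"tz":0,"rx":0,"ry":0,"rz":0,"hand":0},{"tx":0,"ty":0,"tz":0,"rx":0,"ry":0,"rz":0,"hand":0},{"tx":0,"ty":0,"tz":0,"rx":0,"ry":0,"rz":0,"hand":0},{"tx":0,"ty":0,"tz":-20,"rx":0,"ry":0,"rz":0,"hand":0},{"tx":0,"ty":0,"tz":-40,"rx":0,"ry":0,"rz":0,"hand":0},{"tx":0,"ty":0,"tz":-40,"rx":0,"ry":0,"rz":0,"hand":0},{"tx":0,"ty":0,"tz":-20,"rx":0,"ry":0,"rz":0,"hand":0},{"tx":0,"ty":0,"tz":0,"rx":0,"ry":0,"rz":0,"hand":0}]'; python3 go.py 420,327,140,82.1
```

```text
t: 8.18
position: [0.5566, 0.0082, 0.0187]
orientation: [0.069, 0.998, -0.0, 0.0]
contact_force: [0.3, -0.6, -0.2]
width: 0.0545
grip_force: 30.0
t 8.18 pos [556.6   8.2  18.7] heading 82.07 tilt [-0.e+00 -1.e-04 -1.e+00] w 54.5 g 30.0 F [ 0.3 -0.6 -0.2] q6 -1.63
t: 8.85
position: [0.5583, 0.008, 0.1435]
orientation: [0.069, 0.998, -0.001, 0.004]
contact_force: [0.3, -0.6, 0.1]
width: 0.0881
grip_force: 0.0
t 8.85 pos [558.3   8.  143.5] heading 82.1 tilt [ 0.0086 -0.0017 -1.    ] w 88.1 g 0.0 F [ 0.3 -0.6  0.1] q6 -1.63
420,327,140,82.1 | shift(before turn) [180.9 296.9   1.8] norm/40 8.7 | rotvec [-0.03  0.5  -0.  ] rows 0.1 | shift(after turn) [180.8 296.9   3.5]
```

```bash
python3 -m jog '[{"tx":12,"ty":20,"tz":0,"rx":0,"ry":0,"rz":0,"hand":0},{"tx":19,"ty":31,"tz":0,"rx":0,"ry":0,"rz":0,"hand":0},{"tx":19,"ty":31,"tz":0,"rx":0,"ry":0,"rz":0,"hand":0},{"tx":19,"ty":31,"tz":0,"rx":0,"ry":0,"rz":0,"hand":0},{"tx":19,"ty":31,"tz":0,"rx":0,"ry":0,"rz":0,"hand":0},{"tx":19,"ty":31,"tz":0,"rx":0,"ry":0,"rz":0,"hand":0},{"tx":19,"ty":31,"tz":0,"rx":0,"ry":0,"rz":0,"hand":0},{"tx":19,"ty":31,"tz":0,"rx":0,"ry":0,"rz":0,"hand":0},{"tx":19,"ty":31,"tz":0,"rx":0,"ry":0,"rz":0,"hand":0},{"tx":15,"ty":28,"tz":0,"rx":0,"ry":0,"rz":0,"hand":0},{"tx":2,"ty":11,"tz":0,"rx":0,"ry":0,"rz":0,"hand":0},{"tx":0,"ty":0,"tz":0,"rx":0,"ry":0,"rz":0,"hand":0},{"tx":0,"ty":0,"tz":0,"rx":0,"ry":0,"rz":0,"hand":0}]'; python3 go.py 420,327,38,82.1; python3 - <<'E'
from h import *
c=grab('top'); P=cloud(c)
print('orange',top(cloud(load('top')),(207,238),14,.047,.062)[:2])
uv=cv2.projectPoints(np.zeros((1,3)),np.zeros(3),np.zeros(3),K(c),None)[0]
x,r,q=top(P,(309,217),16,.016,.03); print('bearing',x,r,q.mean(0),len(q))
E
```

```text
t: 9.93
position: [0.4196, 0.3368, 0.138]
orientation: [0.069, 0.998, -0.0, -0.0]
contact_force: [0.6, 0.2, 0.5]
width: 0.0879
grip_force: 0.0
t 9.93 pos [419.6 336.8 138. ] heading 82.13 tilt [-8.e-04 -8.e-04 -1.e+00] w 87.9 g 0.0 F [0.6 0.2 0.5] q6 -0.98
420,327,38,82.1 | shift(before turn) [ -1.8  -9.6 100. ] norm/40 2.5 | rotvec [-0.05 -0.04  0.03] rows 0.0 | shift(after turn) [ -1.7  -9.7 100. ]
orange (array([477.94210815, 259.76913452]), 19.587533950805664)
bearing [555.39593506   8.53505611] 27.599849700927734 [0.55208185 0.00855843 0.02274031] 272
```

```bash
python3 -m jog '[{"tx":-1.5,"ty":-9.5,"tz":15,"rx":0,"ry":0,"rz":0,"hand":0},{"tx":0,"ty":0,"tz":35,"rx":0,"ry":0,"rz":0,"hand":0},{"tx":0,"ty":0,"tz":35,"rx":0,"ry":0,"rz":0,"hand":0},{"tx":0,"ty":0,"tz":20,"rx":0,"ry":0,"rz":0,"hand":0},{"tx":0,"ty":0,"tz":0,"rx":0,"ry":0,"rz":0,"hand":255},{"tx":0,"ty":0,"tz":0,"rx":0,"ry":0,"rz":0,"hand":255},{"tx":0,"ty":0,"tz":0,"rx":0,"ry":0,"rz":0,"hand":255},{"tx":0,"ty":0,"tz":0,"rx":0,"ry":0,"rz":0,"hand":255},{"tx":0,"ty":0,"tz":0,"rx":0,"ry":0,"rz":0,"hand":255},{"tx":0,"ty":0,"tz":0,"rx":0,"ry":0,"rz":0,"hand":255},{"tx":0,"ty":0,"tz":0,"rx":0,"ry":0,"rz":0,"hand":255}]'; python3 go.py 420,327,33,82.1
```

```text
t: 10.9
position: [0.4199, 0.3278, 0.0344]
orientation: [0.069, 0.998, 0.0, 0.001]
contact_force: [0.4, 0.0, 0.1]
width: 0.0435
grip_force: 0.0
t 10.9 pos [419.9 327.8  34.4] heading 82.1 tilt [ 1.1e-03  5.0e-04 -1.0e+00] w 43.5 g 0.0 F [0.4 0.  0.1] q6 -0.99
420,327,33,82.1 | shift(before turn) [-0.2 -0.7  1.4] norm/40 0.0 | rotvec [ 0.04  0.06 -0.  ] rows 0.0 | shift(after turn) [-0.2 -0.7  1.4]
```

Still closing. Finish the squeeze, open, turn to −8°, then grip.

```bash
python3 -m jog '[{"tx":0,"ty":0,"tz":0,"rx":0,"ry":0,"rz":0,"hand":255},{"tx":0,"ty":0,"tz":0,"rx":0,"ry":0,"rz":0,"hand":255},{"tx":0,"ty":0,"tz":0,"rx":0,"ry":0,"rz":0,"hand":255}]'; python3 -m jog '[{"tx":0,"ty":0,"tz":0,"rx":0,"ry":0,"rz":0,"hand":0},{"tx":0,"ty":0,"tz":0,"rx":0,"ry":0,"rz":0,"hand":0},{"tx":0,"ty":0,"tz":0,"rx":0,"ry":0,"rz":0,"hand":0},{"tx":0,"ty":0,"tz":0,"rx":0,"ry":0,"rz":6,"hand":0},{"tx":0,"ty":0,"tz":0,"rx":0,"ry":0,"rz":7,"hand":0},{"tx":0,"ty":0,"tz":0,"rx":0,"ry":0,"rz":7,"hand":0},{"tx":0,"ty":0,"tz":0,"rx":0,"ry":0,"rz":7,"hand":0},{"tx":0,"ty":0,"tz":0,"rx":0,"ry":0,"rz":7,"hand":0},{"tx":0,"ty":0,"tz":0,"rx":0,"ry":0,"rz":7,"hand":0},{"tx":0,"ty":0,"tz":0,"rx":0,"ry":0,"rz":7,"hand":0},{"tx":0,"ty":0,"tz":0,"rx":0,"ry":0,"rz":7,"hand":0},{"tx":0,"ty":0,"tz":0,"rx":0,"ry":0,"rz":7,"hand":0},{"tx":0,"ty":0,"tz":0,"rx":0,"ry":0,"rz":7,"hand":0},{"tx":0,"ty":0,"tz":0,"rx":0,"ry":0,"rz":7,"hand":0},{"tx":0,"ty":0,"tz":0,"rx":0,"ry":0,"rz":7,"hand":0},{"tx":0,"ty":0,"tz":0,"rx":0,"ry":0,"rz":7,"hand":0},{"tx":0,"ty":0,"tz":0,"rx":0,"ry":0,"rz":0,"hand":0}]'; python3 -m jog '[{"tx":0,"ty":0,"tz":0,"rx":0,"ry":0,"rz":0,"hand":255},{"tx":0,"ty":0,"tz":0,"rx":0,"ry":0,"rz":0,"hand":255},{"tx":0,"ty":0,"tz":0,"rx":0,"ry":0,"rz":0,"hand":255},{"tx":0,"ty":0,"tz":0,"rx":0,"ry":0,"rz":0,"hand":255},{"tx":0,"ty":0,"tz":0,"rx":0,"ry":0,"rz":0,"hand":255},{"tx":0,"ty":0,"tz":0,"rx":0,"ry":0,"rz":0,"hand":255},{"tx":0,"ty":0,"tz":0,"rx":0,"ry":0,"rz":0,"hand":255},{"tx":0,"ty":0,"tz":0,"rx":0,"ry":0,"rz":0,"hand":255},{"tx":0,"ty":0,"tz":0,"rx":0,"ry":0,"rz":0,"hand":255}]';  python3 go.py 420,327,150,-7.9 556.5,8.2,150,-7.9
```

```text
t: 11.15
position: [0.4198, 0.3277, 0.0342]
orientation: [0.069, 0.998, 0.0, 0.0]
contact_force: [-0.5, -0.5, 6.0]
width: 0.0393
grip_force: 30.0
t: 12.57
position: [0.4197, 0.3277, 0.0336]
orientation: [0.756, 0.655, -0.0, -0.0]
contact_force: [0.1, 0.3, 0.7]
width: 0.0882
grip_force: 0.0
t: 13.32
position: [0.4197, 0.3277, 0.0338]
orientation: [0.754, 0.657, -0.0, -0.0]
contact_force: [-0.4, 0.1, -0.6]
width: 0.0387
grip_force: 30.0
t 13.32 pos [419.7 327.7  33.8] heading -7.9 tilt [-0. -0. -1.] w 38.7 g 30.0 F [-0.4  0.1 -0.6] q6 0.58
420,327,150,-7.9 | shift(before turn) [  -0.6    0.4 -116.2] norm/40 2.9 | rotvec [-0.  0.  0.] rows 0.0 | shift(after turn) [  -0.6    0.4 -116.2]
556.5,8.2,150,-7.9 | shift(before turn) [-297.  179.    0.] norm/40 8.7 | rotvec [0. 0. 0.] rows 0.0 | shift(after turn) [-297.  179.    0.]
```

```bash
python3 -m jog '[{"tx":0,"ty":0,"tz":-20,"rx":0,"ry":0,"rz":0,"hand":255},{"tx":0,"ty":0,"tz":-40,"rx":0,"ry":0,"rz":0,"hand":255},{"tx":0,"ty":0,"tz":-40,"rx":0,"ry":0,"rz":0,"hand":255},{"tx":-15,"ty":9,"tz":-16,"rx":0,"ry":0,"rz":0,"hand":255},{"tx":-30,"ty":18,"tz":0,"rx":0,"ry":0,"rz":0,"hand":255},{"tx":-34,"ty":20.5,"tz":0,"rx":0,"ry":0,"rz":0,"hand":255},{"tx":-34,"ty":20.5,"tz":0,"rx":0,"ry":0,"rz":0,"hand":255},{"tx":-34,"ty":20.5,"tz":0,"rx":0,"ry":0,"rz":0,"hand":255},{"tx":-34,"ty":20.5,"tz":0,"rx":0,"ry":0,"rz":0,"hand":255},{"tx":-34,"ty":20.5,"tz":0,"rx":0,"ry":0,"rz":0,"hand":255},{"tx":-34,"ty":20.5,"tz":0,"rx":0,"ry":0,"rz":0,"hand":255},{"tx":-30,"ty":18,"tz":0,"rx":0,"ry":0,"rz":0,"hand":255},{"tx":-18.4,"ty":11.4,"tz":0,"rx":0,"ry":0,"rz":0,"hand":255},{"tx":0,"ty":0,"tz":0,"rx":0,"ry":0,"rz":0,"hand":255},{"tx":0,"ty":0,"tz":0,"rx":0,"ry":0,"rz":0,"hand":255},{"tx":0,"ty":0,"tz":0,"rx":0,"ry":0,"rz":0,"hand":255}]'; python3 go.py 556.6,8.2,57.8,-7.9
```

```text
t: 14.65
position: [0.5559, 0.0091, 0.1494]
orientation: [0.754, 0.657, -0.0, -0.001]
contact_force: [0.0, 0.1, -1.9]
width: 0.0391
grip_force: 30.0
t 14.65 pos [555.9   9.1 149.4] heading -7.89 tilt [-1.2e-03  5.0e-04 -1.0e+00] w 39.1 g 30.0 F [ 0.   0.1 -1.9] q6 -0.06
556.6,8.2,57.8,-7.9 | shift(before turn) [-0.8  1.  91.6] norm/40 2.3 | rotvec [-0.08 -0.02  0.01] rows 0.0 | shift(after turn) [-0.8  0.9 91.6]
```

```bash
python3 -m jog '[{"tx":-0.5,"ty":0.5,"tz":20,"rx":0,"ry":0,"rz":0,"hand":255},{"tx":0,"ty":0,"tz":33,"rx":0,"ry":0,"rz":0,"hand":255},{"tx":0,"ty":0,"tz":20,"rx":0,"ry":0,"rz":0,"hand":255},{"tx":0,"ty":0,"tz":12,"rx":0,"ry":0,"rz":0,"hand":255},{"tx":0,"ty":0,"tz":3,"rx":0,"ry":0,"rz":0,"hand":255},{"tx":0,"ty":0,"tz":0,"rx":0,"ry":0,"rz":0,"hand":255},{"tx":0,"ty":0,"tz":0,"rx":0,"ry":0,"rz":0,"hand":255}]'; python3 go.py 556.6,8.2,57.5,-7.9; python3 -m jog '[{"tx":0,"ty":0,"tz":0,"rx":0,"ry":0,"rz":0,"hand":255}]'; python3 go.py 556.6,8.2,57.5,-7.9;python3 - <<'E'
from h import *
c=grab('scene');s=telemetry.read_state()
save(c['img'],'s2',(210,140,350,270),4.5)
E
```

```text
t: 15.23
position: [0.5571, 0.0085, 0.0625]
orientation: [0.754, 0.657, 0.0, 0.0]
contact_force: [0.5, 0.4, -2.9]
width: 0.0386
grip_force: 30.0
t 15.23 pos [557.1   8.5  62.5] heading -7.85 tilt [ 1.e-03 -1.e-04 -1.e+00] w 38.6 g 30.0 F [ 0.5  0.4 -2.9] q6 -0.06
556.6,8.2,57.5,-7.9 | shift(before turn) [-0.4 -0.5  5. ] norm/40 0.1 | rotvec [0.06 0.   0.05] rows 0.0 | shift(after turn) [-0.4 -0.5  5. ]
t: 15.32
position: [0.5573, 0.0082, 0.0629]
orientation: [0.754, 0.657, 0.001, 0.001]
contact_force: [-0.4, 0.1, -2.3]
width: 0.0388
grip_force: 30.0
t 15.32 pos [557.3   8.2  62.9] heading -7.87 tilt [ 2.e-03 -4.e-04 -1.e+00] w 38.8 g 30.0 F [-0.4  0.1 -2.3] q6 -0.06
556.6,8.2,57.5,-7.9 | shift(before turn) [-0.1 -0.7  5.4] norm/40 0.1 | rotvec [0.11 0.01 0.03] rows 0.0 | shift(after turn) [-0.1 -0.7  5.4]
```

View pics/s2.png

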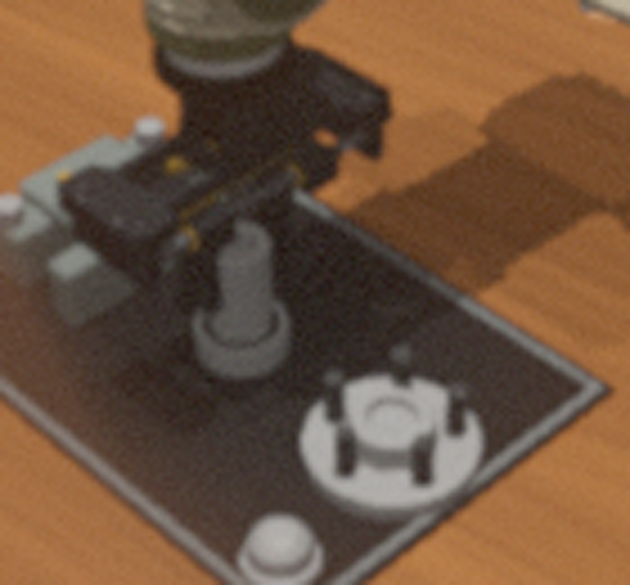

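The sleeve (245,280) hangs just above the bearing (242,335) and is centred on it. Lower it gently until the weight comes off.

```bash
python3 -m jog '[{"tx":0,"ty":-0.3,"tz":3,"rx":0,"ry":0,"rz":0,"hand":255},{"tx":0,"ty":0,"tz":0.7,"rx":0,"ry":0,"rz":0,"hand":255},{"tx":0,"ty":0,"tz":0.3,"rx":0,"ry":0,"rz":0,"hand":255},{"tx":0,"ty":0,"tz":0,"rx":0,"ry":0,"rz":0,"hand":255}]'; python3 -m jog '[{"tx":0,"ty":0,"tz":0.6,"rx":0,"ry":0,"rz":0,"hand":255},{"tx":0,"ty":0,"tz":0.3,"rx":0,"ry":0,"rz":0,"hand":255},{"tx":0,"ty":0,"tz":0,"rx":0,"ry":0,"rz":0,"hand":255}]';python3 go.py 556.6,8.2,57.5,-7.9
```

```text
t: 15.7
position: [0.5566, 0.0078, 0.0578]
orientation: [0.754, 0.657, -0.0, -0.0]
contact_force: [-0.7, -0.3, -2.3]
width: 0.0385
grip_force: 30.0
t: 15.95
position: [0.5566, 0.0078, 0.0568]
orientation: [0.754, 0.657, -0.0, -0.0]
contact_force: [0.4, -0.0, -2.4]
width: 0.0389
grip_force: 30.0
t 15.95 pos [556.6   7.8  56.8] heading -7.91 tilt [-0. -0. -1.] w 38.9 g 30.0 F [ 0.4 -0.  -2.4] q6 -0.06
556.6,8.2,57.5,-7.9 | shift(before turn) [ 0.4 -0.1 -0.7] norm/40 0.0 | rotvec [-0.    0.   -0.01] rows 0.0 | shift(after turn) [ 0.4 -0.1 -0.7]
```

```bash
for i in 1; do python3 -m jog '[{"tx":0,"ty":0,"tz":0.6,"rx":0,"ry":0,"rz":0,"hand":255},{"tx":0,"ty":0,"tz":0,"rx":0,"ry":0,"rz":0,"hand":255}]'|sed -n 2,4p; python3 -m jog '[{"tx":0,"ty":0,"tz":0.5,"rx":0,"ry":0,"rz":0,"hand":255},{"tx":0,"ty":0,"tz":0,"rx":0,"ry":0,"rz":0,"hand":255}]'|sed -n 2,4p; done
```

```text
position: [0.5566, 0.0078, 0.0567]
orientation: [0.754, 0.657, 0.0, 0.0]
contact_force: [-1.4, 0.4, 3.0]
position: [0.5567, 0.0078, 0.0567]
orientation: [0.754, 0.657, 0.0, 0.0]
contact_force: [-3.2, -0.8, 9.2]
```

Seated, with contact felt. Release and rise clear.

```bash
python3 -m jog '[{"tx":0,"ty":0,"tz":-0.7,"rx":0,"ry":0,"rz":0,"hand":255},{"tx":0,"ty":0,"tz":0,"rx":0,"ry":0,"rz":0,"hand":0},{"tx":0,"ty":0,"tz":0,"rx":0,"ry":0,"rz":0,"hand":0},{"tx":0,"ty":0,"tz":0,"rx":0,"ry":0,"rz":0,"hand":0},{"tx":0,"ty":0,"tz":0,"rx":0,"ry":0,"rz":0,"hand":0},{"tx":0,"ty":0,"tz":-15,"rx":0,"ry":0,"rz":0,"hand":0},{"tx":0,"ty":0,"tz":-35,"rx":0,"ry":0,"rz":0,"hand":0},{"tx":0,"ty":0,"tz":-35,"rx":0,"ry":0,"rz":0,"hand":0},{"tx":0,"ty":0,"tz":-10,"rx":0,"ry":0,"rz":0,"hand":0},{"tx":0,"ty":0,"tz":0,"rx":0,"ry":0,"rz":0,"hand":0}]'; python3 go.py 578.5,-341,130,-7.9 578.5,-341,12.5,62
```

```text
t: 17.12
position: [0.5578, 0.0077, 0.1542]
orientation: [0.754, 0.657, 0.002, 0.002]
contact_force: [0.6, 1.0, -0.6]
width: 0.0881
grip_force: 0.0
t 17.12 pos [557.8   7.7 154.2] heading -7.9 tilt [ 0.0059 -0.0011 -1.    ] w 88.1 g 0.0 F [ 0.6  1.  -0.6] q6 -0.06
578.5,-341,130,-7.9 | shift(before turn) [-342.5   68.3   24.7] norm/40 8.8 | rotvec [ 0.34  0.02 -0.  ] rows 0.0 | shift(after turn) [-342.5   68.5   24.2]
578.5,-341,12.5,62 | shift(before turn) [  0.    0.  117.5] norm/40 2.9 | rotvec [  0.    0.  -69.9] rows 10.0 | shift(after turn) [  0.    0.  117.5]
```

```bash
python3 -m jog '[{"tx":-20,"ty":4,"tz":0,"rx":0,"ry":0,"rz":0,"hand":0},{"tx":-35,"ty":7,"tz":2,"rx":0,"ry":0,"rz":0,"hand":0},{"tx":-38,"ty":7.6,"tz":2,"rx":0,"ry":0,"rz":0,"hand":0},{"tx":-38,"ty":7.6,"tz":4,"rx":0,"ry":0,"rz":0,"hand":0},{"tx":-38,"ty":7.6,"tz":4,"rx":0,"ry":0,"rz":0,"hand":0},{"tx":-38,"ty":7.6,"tz":4,"rx":0,"ry":0,"rz":0,"hand":0},{"tx":-38,"ty":7.6,"tz":4,"rx":0,"ry":0,"rz":0,"hand":0},{"tx":-38,"ty":7.6,"tz":4,"rx":0,"ry":0,"rz":0,"hand":0},{"tx":-35,"ty":7,"tz":0,"rx":0,"ry":0,"rz":0,"hand":0},{"tx":-24.5,"ty":6,"tz":0,"rx":0,"ry":0,"rz":0,"hand":0},{"tx":0,"ty":0,"tz":0,"rx":0,"ry":0,"rz":-7,"hand":0},{"tx":0,"ty":0,"tz":0,"rx":0,"ry":0,"rz":-7,"hand":0},{"tx":0,"ty":0,"tz":0,"rx":0,"ry":0,"rz":-7,"hand":0},{"tx":0,"ty":0,"tz":0,"rx":0,"ry":0,"rz":-7,"hand":0},{"tx":0,"ty":0,"tz":0,"rx":0,"ry":0,"rz":-7,"hand":0},{"tx":0,"ty":0,"tz":0,"rx":0,"ry":0,"rz":-7,"hand":0},{"tx":0,"ty":0,"tz":0,"rx":0,"ry":0,"rz":-7,"hand":0},{"tx":0,"ty":0,"tz":0,"rx":0,"ry":0,"rz":-7,"hand":0},{"tx":0,"ty":0,"tz":0,"rx":0,"ry":0,"rz":-7,"hand":0},{"tx":0,"ty":0,"tz":0,"rx":0,"ry":0,"rz":-7,"hand":0}]'; python3 go.py 579,-341,14,62; python3 - <<'E'
from h import *
c=grab('top'); P=cloud(c)
for lo,hi in((.066,.09),(.014,.03)):
    x,r,q=top(P,(309,217),18,lo,hi); print(lo,x,r,q.mean(0),len(q))
E
```

```text
t: 18.78
position: [0.5779, -0.3406, 0.1251]
orientation: [0.238, 0.971, 0.001, -0.001]
contact_force: [-0.4, -0.5, -0.5]
width: 0.0878
grip_force: 0.0
t 18.78 pos [ 577.9 -340.6  125.1] heading 62.43 tilt [-0.0024  0.0021 -1.    ] w 87.8 g 0.0 F [-0.4 -0.5 -0.5] q6 -1.8
579,-341,14,62 | shift(before turn) [ -1.5   0.  111.1] norm/40 2.8 | rotvec [ 0.04 -0.18  0.43] rows 0.1 | shift(after turn) [-1.200e+00  1.000e-01  1.111e+02]
0.066 [555.45288086   8.00267601] 19.894851684570312 [0.55293414 0.00824589 0.07648869] 129
0.014 [555.48022461   8.6349411 ] 27.670787811279297 [0.54696643 0.01192587 0.02263638] 156
```

The sleeve sits on the bearing, centred within 1 mm, with its top at z 0.077. Now grip the nut.

```bash
python3 -m jog '[{"tx":-1,"ty":0,"tz":25,"rx":0,"ry":0,"rz":0,"hand":0},{"tx":0,"ty":0,"tz":38,"rx":0,"ry":0,"rz":0,"hand":0},{"tx":0,"ty":0,"tz":33,"rx":0,"ry":0,"rz":0,"hand":0},{"tx":0,"ty":0,"tz":14,"rx":0,"ry":0,"rz":0,"hand":0},{"tx":0,"ty":0,"tz":0,"rx":0,"ry":0,"rz":0,"hand":255},{"tx":0,"ty":0,"tz":0,"rx":0,"ry":0,"rz":0,"hand":255},{"tx":0,"ty":0,"tz":0,"rx":0,"ry":0,"rz":0,"hand":255},{"tx":0,"ty":0,"tz":0,"rx":0,"ry":0,"rz":0,"hand":255},{"tx":0,"ty":0,"tz":0,"rx":0,"ry":0,"rz":0,"hand":255},{"tx":0,"ty":0,"tz":0,"rx":0,"ry":0,"rz":0,"hand":255},{"tx":0,"ty":0,"tz":0,"rx":0,"ry":0,"rz":0,"hand":255},{"tx":0,"ty":0,"tz":0,"rx":0,"ry":0,"rz":0,"hand":255},{"tx":0,"ty":0,"tz":0,"rx":0,"ry":0,"rz":0,"hand":255},{"tx":0,"ty":0,"tz":0,"rx":0,"ry":0,"rz":0,"hand":255}]'; python3 -c "
import numpy as np;a=np.radians(-7.9);print('nut tgt',556.6+77.5*np.cos(a),8.2+77.5*np.sin(a));print('short tgt',556.6-100*np.cos(a)-125*np.sin(a),8.2-100*np.sin(a)+125*np.cos(a))"; python3 go.py 579,-341,125,62 633.4,-2.5,125,82.1
```

```text
t: 20.0
position: [0.5793, -0.3414, 0.0175]
orientation: [0.241, 0.97, -0.0, 0.0]
contact_force: [0.5, 0.2, 0.4]
width: 0.0357
grip_force: 30.0
nut tgt 633.364483400969 -2.4519523178788667
short tgt 474.72962193081247 145.75813750850327
t 20.0 pos [ 579.3 -341.4   17.5] heading 62.09 tilt [ 2.e-04 -1.e-04 -1.e+00] w 35.7 g 30.0 F [0.5 0.2 0.4] q6 -1.79
579,-341,125,62 | shift(before turn) [   0.5    0.2 -107.5] norm/40 2.7 | rotvec [-0.    0.01  0.09] rows 0.0 | shift(after turn) [   0.5    0.2 -107.5]
633.4,-2.5,125,82.1 | shift(before turn) [110.9 324.4   0. ] norm/40 8.6 | rotvec [  0.    0.  -20.1] rows 2.9 | shift(after turn) [ -7.4 342.8   0. ]
```

```bash
python3 -m jog '[{"tx":0,"ty":0,"tz":-20,"rx":0,"ry":0,"rz":0,"hand":255},{"tx":0,"ty":0,"tz":-38,"rx":0,"ry":0,"rz":0,"hand":255},{"tx":0,"ty":0,"tz":-38,"rx":0,"ry":0,"rz":0,"hand":255},{"tx":6,"ty":17,"tz":-12,"rx":0,"ry":0,"rz":0,"hand":255},{"tx":11,"ty":33,"tz":0,"rx":0,"ry":0,"rz":0,"hand":255},{"tx":12,"ty":35,"tz":0,"rx":0,"ry":0,"rz":0,"hand":255},{"tx":12,"ty":35,"tz":0,"rx":0,"ry":0,"rz":0,"hand":255},{"tx":12,"ty":35,"tz":0,"rx":0,"ry":0,"rz":0,"hand":255},{"tx":12,"ty":35,"tz":0,"rx":0,"ry":0,"rz":0,"hand":255},{"tx":12,"ty":35,"tz":0,"rx":0,"ry":0,"rz":0,"hand":255},{"tx":12,"ty":35,"tz":0,"rx":0,"ry":0,"rz":0,"hand":255},{"tx":12,"ty":35,"tz":0,"rx":0,"ry":0,"rz":0,"hand":255},{"tx":9.9,"ty":29.4,"tz":0,"rx":0,"ry":0,"rz":0,"hand":255},{"tx":0,"ty":0,"tz":0,"rx":0,"ry":0,"rz":-6,"hand":255},{"tx":0,"ty":0,"tz":0,"rx":0,"ry":0,"rz":-7,"hand":255},{"tx":0,"ty":0,"tz":0,"rx":0,"ry":0,"rz":-7,"hand":255},{"tx":0,"ty":0,"tz":0,"rx":0,"ry":0,"rz":0,"hand":255},{"tx":0,"ty":0,"tz":0,"rx":0,"ry":0,"rz":0,"hand":255}]'; python3 go.py 633.4,-2.5,22.5,82.1
```

```text
t: 21.5
position: [0.6328, -0.0024, 0.125]
orientation: [0.071, 0.997, 0.0, -0.0]
contact_force: [-0.1, -0.6, -1.6]
width: 0.0357
grip_force: 30.0
t 21.5 pos [632.8  -2.4 125. ] heading 81.89 tilt [-9.e-04  2.e-04 -1.e+00] w 35.7 g 30.0 F [-0.1 -0.6 -1.6] q6 -1.62
633.4,-2.5,22.5,82.1 | shift(before turn) [ -0.7  -0.  102.5] norm/40 2.6 | rotvec [ 0.01 -0.05 -0.21] rows 0.0 | shift(after turn) [ -0.6  -0.  102.5]
```

```bash
python3 -m jog '[{"tx":-0.4,"ty":0,"tz":20,"rx":0,"ry":0,"rz":0,"hand":255},{"tx":0,"ty":0,"tz":35,"rx":0,"ry":0,"rz":0,"hand":255},{"tx":0,"ty":0,"tz":25,"rx":0,"ry":0,"rz":0,"hand":255},{"tx":0,"ty":0,"tz":14,"rx":0,"ry":0,"rz":0,"hand":255},{"tx":0,"ty":0,"tz":8,"rx":0,"ry":0,"rz":0,"hand":255},{"tx":0,"ty":0,"tz":0,"rx":0,"ry":0,"rz":0,"hand":255},{"tx":0,"ty":0,"tz":0,"rx":0,"ry":0,"rz":0,"hand":255}]'; python3 -m jog '[{"tx":0,"ty":0,"tz":1,"rx":0,"ry":0,"rz":0,"hand":255},{"tx":0,"ty":0,"tz":0,"rx":0,"ry":0,"rz":0,"hand":255}]'; python3 go.py 633.4,-2.5,20,82.1
```

```text
t: 22.08
position: [0.6338, -0.003, 0.024]
orientation: [0.07, 0.998, -0.0, 0.0]
contact_force: [-0.1, -0.2, -0.8]
width: 0.0358
grip_force: 30.0
t: 22.25
position: [0.6339, -0.003, 0.0234]
orientation: [0.069, 0.998, -0.0, 0.001]
contact_force: [0.8, -0.8, -1.5]
width: 0.0359
grip_force: 30.0
t 22.25 pos [633.9  -3.   23.4] heading 82.05 tilt [ 1.6e-03 -3.0e-04 -1.0e+00] w 35.9 g 30.0 F [ 0.8 -0.8 -1.5] q6 -1.62
633.4,-2.5,20,82.1 | shift(before turn) [0.6 0.4 3.4] norm/40 0.1 | rotvec [-0.    0.1  -0.05] rows 0.0 | shift(after turn) [0.6 0.4 3.4]
```

```bash
python3 -m jog '[{"tx":0.2,"ty":0.2,"tz":1.2,"rx":0,"ry":0,"rz":0,"hand":255},{"tx":0,"ty":0,"tz":0.8,"rx":0,"ry":0,"rz":0,"hand":255},{"tx":0,"ty":0,"tz":0,"rx":0,"ry":0,"rz":0,"hand":255}]'|sed -n 2,4p;  python3 -m jog '[{"tx":0,"ty":0,"tz":0.6,"rx":0,"ry":0,"rz":0,"hand":255},{"tx":0,"ty":0,"tz":0,"rx":0,"ry":0,"rz":0,"hand":255}]'|sed -n 2,4p; python3 -m jog '[{"tx":0,"ty":0,"tz":0.6,"rx":0,"ry":0,"rz":0,"hand":255},{"tx":0,"ty":0,"tz":0,"rx":0,"ry":0,"rz":0,"hand":255}]'|sed -n 2,4p
```

```text
position: [0.6333, -0.0026, 0.0205]
orientation: [0.069, 0.998, 0.0, 0.0]
contact_force: [-0.1, 0.7, -2.2]
position: [0.6334, -0.0027, 0.0204]
orientation: [0.069, 0.998, -0.0, 0.0]
contact_force: [-1.8, -0.2, 4.0]
position: [0.6334, -0.0026, 0.0204]
orientation: [0.069, 0.998, -0.0, 0.0]
contact_force: [-4.5, 0.3, 9.3]
```

Nut is down. Release, rise, and go to the short sleeve.

```bash
python3 -m jog '[{"tx":0,"ty":0,"tz":-0.8,"rx":0,"ry":0,"rz":0,"hand":255},{"tx":0,"ty":0,"tz":0,"rx":0,"ry":0,"rz":0,"hand":0},{"tx":0,"ty":0,"tz":0,"rx":0,"ry":0,"rz":0,"hand":0},{"tx":0,"ty":0,"tz":0,"rx":0,"ry":0,"rz":0,"hand":0},{"tx":0,"ty":0,"tz":0,"rx":0,"ry":0,"rz":0,"hand":0},{"tx":0,"ty":0,"tz":-15,"rx":0,"ry":0,"rz":0,"hand":0},{"tx":0,"ty":0,"tz":-35,"rx":0,"ry":0,"rz":0,"hand":0},{"tx":0,"ty":0,"tz":-35,"rx":0,"ry":0,"rz":0,"hand":0},{"tx":0,"ty":0,"tz":-15,"rx":0,"ry":0,"rz":0,"hand":0},{"tx":0,"ty":0,"tz":0,"rx":0,"ry":0,"rz":0,"hand":0},{"tx":0,"ty":0,"tz":0,"rx":0,"ry":0,"rz":0,"hand":0}]'; python3 go.py 585,366,120,82.1
```

```text
t: 23.75
position: [0.6334, -0.0026, 0.1202]
orientation: [0.069, 0.998, -0.0, 0.0]
contact_force: [-0.0, 0.4, -0.0]
width: 0.0881
grip_force: 0.0
t 23.75 pos [633.4  -2.6 120.2] heading 82.09 tilt [ 9.e-04 -1.e-04 -1.e+00] w 88.1 g 0.0 F [-0.   0.4 -0. ] q6 -1.62
585,366,120,82.1 | shift(before turn) [9.860e+01 3.585e+02 1.000e-01] norm/40 9.3 | rotvec [-0.    0.05 -0.01] rows 0.0 | shift(after turn) [9.860e+01 3.585e+02 2.000e-01]
```

```bash
python3 -m jog '[{"tx":5,"ty":18,"tz":0,"rx":0,"ry":0,"rz":0,"hand":0},{"tx":9.7,"ty":35.2,"tz":0,"rx":0,"ry":0,"rz":0,"hand":0},{"tx":9.7,"ty":35.2,"tz":0,"rx":0,"ry":0,"rz":0,"hand":0},{"tx":9.7,"ty":35.2,"tz":0,"rx":0,"ry":0,"rz":0,"hand":0},{"tx":9.7,"ty":35.2,"tz":0,"rx":0,"ry":0,"rz":0,"hand":0},{"tx":9.7,"ty":35.2,"tz":0,"rx":0,"ry":0,"rz":0,"hand":0},{"tx":9.7,"ty":35.2,"tz":0,"rx":0,"ry":0,"rz":0,"hand":0},{"tx":9.7,"ty":35.2,"tz":0,"rx":0,"ry":0,"rz":0,"hand":0},{"tx":9.7,"ty":35.2,"tz":0,"rx":0,"ry":0,"rz":0,"hand":0},{"tx":9.7,"ty":35.2,"tz":0,"rx":0,"ry":0,"rz":0,"hand":0},{"tx":6.3,"ty":23.7,"tz":0,"rx":0,"ry":0,"rz":0,"hand":0},{"tx":0,"ty":0,"tz":0,"rx":0,"ry":0,"rz":0,"hand":0},{"tx":0,"ty":0,"tz":0,"rx":0,"ry":0,"rz":0,"hand":0}]'; python3 go.py 585,366,18,82.1; python3 - <<'E'
from h import *
c=grab('top'); P=cloud(c)
x,r,q=top(P,(307,190),14,.017,.03); print('nut',x,r,q.mean(0),len(q))
save(c['img'],'t3',(225,145,395,275),4.6)
E
```

```text
t: 24.83
position: [0.584, 0.3667, 0.1177]
orientation: [0.068, 0.998, -0.001, -0.001]
contact_force: [0.7, -0.2, -0.7]
width: 0.0883
grip_force: 0.0
t 24.83 pos [584.  366.7 117.7] heading 82.21 tilt [-0.0031 -0.0015 -1.    ] w 88.3 g 0.0 F [ 0.7 -0.2 -0.7] q6 -1.05
585,366,18,82.1 | shift(before turn) [-1.4 -0.4 99.7] norm/40 2.5 | rotvec [-0.11 -0.16  0.11] rows 0.0 | shift(after turn) [-1.1 -0.5 99.7]
nut [601.94384766   5.83592892] 44.977760314941406 [0.61576869 0.00188079 0.02312301] 108
```

View pics/t3.png

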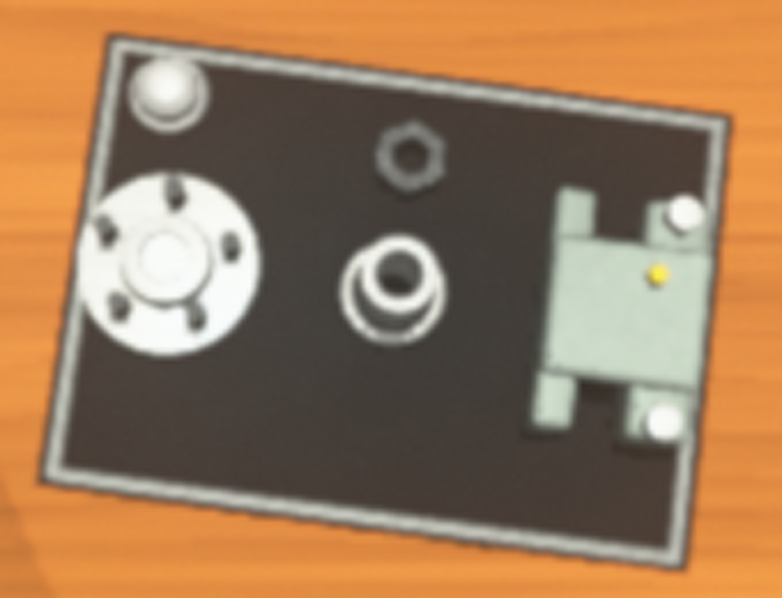

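The nut is at (411,157), straight behind the bearing (393,292), and the sleeve stands on the bearing. Grip the short sleeve.

```bash
python3 -m jog '[{"tx":-0.6,"ty":-0.3,"tz":25,"rx":0,"ry":0,"rz":0,"hand":0},{"tx":0,"ty":0,"tz":38,"rx":0,"ry":0,"rz":0,"hand":0},{"tx":0,"ty":0,"tz":28,"rx":0,"ry":0,"rz":0,"hand":0},{"tx":0,"ty":0,"tz":9,"rx":0,"ry":0,"rz":0,"hand":0},{"tx":0,"ty":0,"tz":0,"rx":0,"ry":0,"rz":0,"hand":255},{"tx":0,"ty":0,"tz":0,"rx":0,"ry":0,"rz":0,"hand":255},{"tx":0,"ty":0,"tz":0,"rx":0,"ry":0,"rz":0,"hand":255},{"tx":0,"ty":0,"tz":0,"rx":0,"ry":0,"rz":0,"hand":255},{"tx":0,"ty":0,"tz":0,"rx":0,"ry":0,"rz":0,"hand":255},{"tx":0,"ty":0,"tz":0,"rx":0,"ry":0,"rz":0,"hand":255},{"tx":0,"ty":0,"tz":0,"rx":0,"ry":0,"rz":0,"hand":255},{"tx":0,"ty":0,"tz":0,"rx":0,"ry":0,"rz":0,"hand":255},{"tx":0,"ty":0,"tz":0,"rx":0,"ry":0,"rz":0,"hand":255},{"tx":0,"ty":0,"tz":0,"rx":0,"ry":0,"rz":0,"hand":255}]'; python3 go.py 585,366,125,82.1 474.7,145.8,125,82.1
```

```text
t: 26.05
position: [0.5857, 0.3657, 0.0205]
orientation: [0.069, 0.998, 0.0, 0.0]
contact_force: [-0.7, 0.2, 4.1]
width: 0.0392
grip_force: 30.0
t 26.05 pos [585.7 365.7  20.5] heading 82.09 tilt [ 5.e-04  3.e-04 -1.e+00] w 39.2 g 30.0 F [-0.7  0.2  4.1] q6 -1.05
585,366,125,82.1 | shift(before turn) [   0.7    0.2 -104.5] norm/40 2.6 | rotvec [ 0.02  0.03 -0.01] rows 0.0 | shift(after turn) [   0.7    0.2 -104.5]
474.7,145.8,125,82.1 | shift(before turn) [  79.  -233.3    0. ] norm/40 6.2 | rotvec [0. 0. 0.] rows 0.0 | shift(after turn) [  79.  -233.3    0. ]
```

```bash
python3 -m jog '[{"tx":0,"ty":0,"tz":-20,"rx":0,"ry":0,"rz":0,"hand":255},{"tx":0,"ty":0,"tz":-38,"rx":0,"ry":0,"rz":0,"hand":255},{"tx":0,"ty":0,"tz":-38,"rx":0,"ry":0,"rz":0,"hand":255},{"tx":6,"ty":-17,"tz":-8,"rx":0,"ry":0,"rz":0,"hand":255},{"tx":12,"ty":-35,"tz":0,"rx":0,"ry":0,"rz":0,"hand":255},{"tx":12,"ty":-35,"tz":0,"rx":0,"ry":0,"rz":0,"hand":255},{"tx":12,"ty":-35,"tz":0,"rx":0,"ry":0,"rz":0,"hand":255},{"tx":12,"ty":-35,"tz":0,"rx":0,"ry":0,"rz":0,"hand":255},{"tx":12,"ty":-35,"tz":0,"rx":0,"ry":0,"rz":0,"hand":255},{"tx":9,"ty":-27,"tz":0,"rx":0,"ry":0,"rz":0,"hand":255},{"tx":4.7,"ty":-14,"tz":0,"rx":0,"ry":0,"rz":0,"hand":255},{"tx":0,"ty":0,"tz":0,"rx":0,"ry":0,"rz":0,"hand":255},{"tx":0,"ty":0,"tz":0,"rx":0,"ry":0,"rz":0,"hand":255},{"tx":0,"ty":0,"tz":30,"rx":0,"ry":0,"rz":0,"hand":255},{"tx":0,"ty":0,"tz":35,"rx":0,"ry":0,"rz":0,"hand":255},{"tx":0,"ty":0,"tz":20,"rx":0,"ry":0,"rz":0,"hand":255},{"tx":0,"ty":0,"tz":9,"rx":0,"ry":0,"rz":0,"hand":255},{"tx":0,"ty":0,"tz":0,"rx":0,"ry":0,"rz":0,"hand":255},{"tx":0,"ty":0,"tz":0,"rx":0,"ry":0,"rz":0,"hand":255},{"tx":0,"ty":0,"tz":0,"rx":0,"ry":0,"rz":0,"hand":255}]'; python3 go.py 474.7,145.8,23.5,82.1
```

```text
t: 27.72
position: [0.4755, 0.1462, 0.0312]
orientation: [0.069, 0.998, 0.0, 0.001]
contact_force: [-0.3, 0.5, -1.5]
width: 0.0399
grip_force: 30.0
t 27.72 pos [475.5 146.2  31.2] heading 82.12 tilt [ 2.3e-03  2.0e-04 -1.0e+00] w 39.9 g 30.0 F [-0.3  0.5 -1.5] q6 -1.37
474.7,145.8,23.5,82.1 | shift(before turn) [ 0.7 -0.5  7.7] norm/40 0.2 | rotvec [0.03 0.13 0.02] rows 0.0 | shift(after turn) [ 0.7 -0.5  7.7]
```

```bash
python3 -m jog '[{"tx":0.5,"ty":-0.3,"tz":4,"rx":0,"ry":0,"rz":0,"hand":255},{"tx":0,"ty":0,"tz":2.5,"rx":0,"ry":0,"rz":0,"hand":255},{"tx":0,"ty":0,"tz":0,"rx":0,"ry":0,"rz":0,"hand":255},{"tx":0,"ty":0,"tz":0,"rx":0,"ry":0,"rz":0,"hand":255}]'|sed -n 2,4p;  python3 -m jog '[{"tx":0,"ty":0,"tz":0.6,"rx":0,"ry":0,"rz":0,"hand":255},{"tx":0,"ty":0,"tz":0,"rx":0,"ry":0,"rz":0,"hand":255}]'|sed -n 2,4p; python3 -m jog '[{"tx":0,"ty":0,"tz":0.6,"rx":0,"ry":0,"rz":0,"hand":255},{"tx":0,"ty":0,"tz":0,"rx":0,"ry":0,"rz":0,"hand":255}]'|sed -n 2,4p
```

```text
position: [0.4741, 0.1455, 0.0237]
orientation: [0.069, 0.998, 0.0, 0.0]
contact_force: [0.1, -0.4, -1.5]
position: [0.4742, 0.1456, 0.0235]
orientation: [0.069, 0.998, 0.0, 0.0]
contact_force: [-0.9, -0.4, 3.6]
position: [0.4742, 0.1456, 0.0234]
orientation: [0.069, 0.998, 0.0, 0.001]
contact_force: [-3.6, -1.1, 10.7]
```

Seated. Release, rise, swing clear to the left and check.

```bash
python3 -m jog '[{"tx":0,"ty":0,"tz":-0.8,"rx":0,"ry":0,"rz":0,"hand":255},{"tx":0,"ty":0,"tz":0,"rx":0,"ry":0,"rz":0,"hand":0},{"tx":0,"ty":0,"tz":0,"rx":0,"ry":0,"rz":0,"hand":0},{"tx":0,"ty":0,"tz":0,"rx":0,"ry":0,"rz":0,"hand":0},{"tx":0,"ty":0,"tz":0,"rx":0,"ry":0,"rz":0,"hand":0},{"tx":0,"ty":0,"tz":-15,"rx":0,"ry":0,"rz":0,"hand":0},{"tx":0,"ty":0,"tz":-35,"rx":0,"ry":0,"rz":0,"hand":0},{"tx":0,"ty":0,"tz":-35,"rx":0,"ry":0,"rz":0,"hand":0},{"tx":0,"ty":0,"tz":-35,"rx":0,"ry":0,"rz":0,"hand":0},{"tx":8,"ty":20,"tz":-10,"rx":0,"ry":0,"rz":0,"hand":0},{"tx":10,"ty":35,"tz":0,"rx":0,"ry":0,"rz":0,"hand":0},{"tx":10,"ty":35,"tz":0,"rx":0,"ry":0,"rz":0,"hand":0},{"tx":10,"ty":35,"tz":0,"rx":0,"ry":0,"rz":0,"hand":0},{"tx":10,"ty":35,"tz":0,"rx":0,"ry":0,"rz":0,"hand":0},{"tx":10,"ty":35,"tz":0,"rx":0,"ry":0,"rz":0,"hand":0},{"tx":10,"ty":35,"tz":0,"rx":0,"ry":0,"rz":0,"hand":0},{"tx":5,"ty":15,"tz":0,"rx":0,"ry":0,"rz":0,"hand":0},{"tx":0,"ty":0,"tz":0,"rx":0,"ry":0,"rz":0,"hand":0},{"tx":0,"ty":0,"tz":0,"rx":0,"ry":0,"rz":0,"hand":0}]'; python3 - <<'E'
from h import *
c=grab('top'); P=cloud(c)
a=np.radians(-7.9); X=np.array([np.cos(a),np.sin(a)]);Y=np.array([-X[1],X[0]])
o=np.array([556.,8.5])
for n,uv,r,lo,hi in(('bearing',(309,217),16,.016,.03),('long',(311,205),16,.066,.09),('nut',(314,179),10,.017,.03),('short',(254,237),11,.027,.04),('hub',(261,202),24,.010,.020)):
    x,rad,q=top(P,uv,r,lo,hi); print(n,x.round(1),round(rad,1),len(q),'mat xy',((x-o)@X).round(1),((x-o)@Y).round(1),'z',np.median(q[:,2]).round(4))
save(c['img'],'t4',(200,130,410,290),3.8)
E
```

```text
t: 29.97
position: [0.435, 0.3985, 0.1527]
orientation: [0.068, 0.998, -0.0, -0.0]
contact_force: [0.7, -0.1, 0.3]
width: 0.0883
grip_force: 0.0
bearing [555.4   8.5] 27.6 143 mat xy -0.6 -0.1 z 0.0229
long [555.9   8.2] 19.8 143 mat xy -0.1 -0.3 z 0.0777
nut [632.5  -2.4] 20.0 130 mat xy 77.3 -0.3 z 0.0232
short [472.1 145.6] 19.8 117 mat xy -101.9 124.3 z 0.0328
hub [573.  132.1] 50.0 741 mat xy -0.1 124.8 z 0.0156
```

View pics/t4.png

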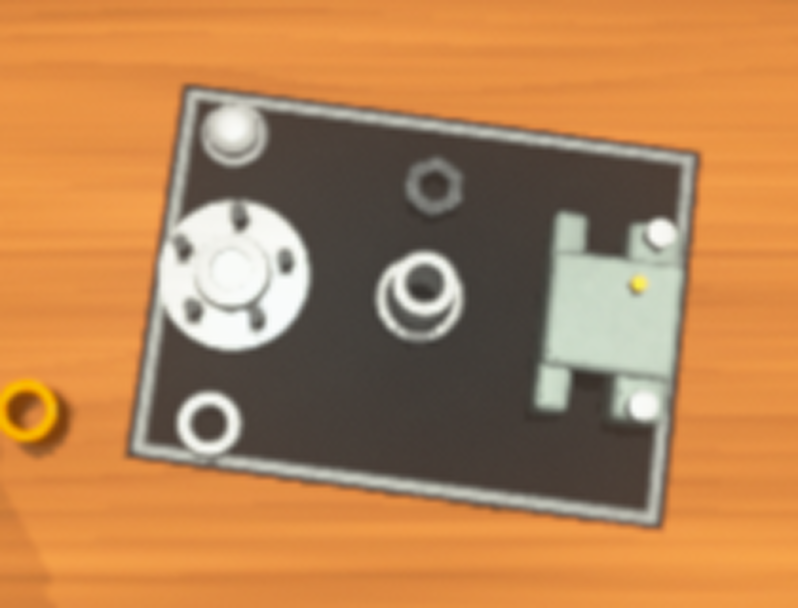

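The last view shows the bearing and long sleeve (420,290) central, the nut (435,186) behind, and the short sleeve (209,423) in front of the hub. Gaps measure about 28–31 mm for the nut and 32 mm for the short sleeve. The dust cap (234,134) has not moved.

```bash
python3 -c "
from bench import job; print(job.hand_in())"
```

```text
the job is handed in; nothing more can be done
None
```

The job is handed in at about 30 s of robot time. The bearing is midway between hub and caliper with the long sleeve centred on it within 1 mm. The nut is about 30 mm behind the bearing, the short sleeve is about 32 mm in front of the hub, and I did not touch the dust cap or tape.

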